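# Fetch the whetstone from behind the mallet, pot and oil can

## Task

The whetstone lies on the storage board behind the mallet, the glue pot and the oil can: first move these three onto the black side mat, standing there together, then lay the whetstone flat in the stone holder, lengthwise between its two end cleats, centred and straight. Only when the stone is in do you put the three back upright, each on the very spot of the board where it stood at the start. Set everything down gently, let nothing fall over, and leave the half-finished carving and the gouge beside it where they lie.

Things in the scene. Friction and masses are not known exactly. Their poses are not given: they have to be found in the camera images.
- mallet_center (a point): wooden carver's mallet standing on its round head, handle up, 166 mm tall, 0.45 kg. Head 74 mm in diameter at the foot, 64 mm above, 82 mm high; round handle 26 to 29 mm thick, up to 160 mm above the foot. Grip it by the handle, 35 to 50 mm above this point. Point: on its axis, 83 mm above the foot; z up along the axis.
- pot_center (a point): round steel glue pot, lid fixed on, 120 mm tall, 0.42 kg. Body 74 mm in diameter, lid rim 77 mm, 78 mm high; on top a dark round wooden knob 28 mm thick, from 78 to 114 mm above the foot. Grip it by the knob, 35 to 45 mm above this point. Point: on its axis, 60 mm above the foot; z up along the axis.
- oilcan_center (a point): grey plastic honing-oil can, 0.3 kg: body 74 mm in diameter, straight to 60 mm, then a cone up to 92 mm, a round neck 24 mm thick up to 156 mm, a black 27 mm collar up to 162 mm and a thin brass spout up to 172 mm. Grip it by the neck, 40 to 50 mm above this point. Point: on its axis, 81 mm above the foot; z up along the axis.
- stone_center (a point): two-layer whetstone (reddish top, grey underneath), a bar 150 x 50 x 28 mm lying flat, about 0.45 kg; x along its 150 mm length, y across its 50 mm width (grip it there), z up. Point: its centre, 14 mm above its underside.
- board: fixed wooden storage board, 190 (x) x 264 (y) x 12 mm thick, 30 mm high rail along its far edge (inner face at x = 95 mm). Three flush 80 mm grey felt discs at x = -42, y = -86, 0, 86 mm: mallet, pot and oil can start on them within 4 mm, in any order. The stone lies behind the row (about x = 29 mm, along y), too close for a finger in between. Origin: centre of underside, on the table; z up.
- mat: fixed black rubber side mat, 280 (x) x 120 (y) x 3 mm, flat on the table to the left or right of the board. The three things stand here in a row along x while the stone is fetched, the middle of each foot over the mat. Origin: centre of its underside; z up.
- holder: fixed stone holder on the side opposite to the mat: dark wooden base 196 (x) x 84 (y) x 12 mm high, with a light cleat across each end of its length, 8 mm higher than the base; 170 mm free between the cleats, long sides open. The stone lies flat on the base, its length along x. Origin: centre of its underside; z up.
- carving: bystander: half-finished flower carving, a loose light wooden plaque 85 x 145 mm, about 20 mm high, lying in front of the board, towards the robot. Origin: centre of its underside.
- gouge: bystander: loose carver's gouge lying beside the plaque, about 190 mm long, handle 25 mm thick, steel blade. Origin: on the table under the point where blade and handle meet; x along the blade.
There are look-alikes about, which are no part of the job. Of the things that look like the part that bears stone_center, the larger one is meant.

How it is judged:
On the way, in this order (a step that is already met when the one before it is completed fails the run):
1. mallet, pot and oil can all stand on the side mat, released, while the stone still lies at its place on the board (x of mallet_center in the frame of mat between -0.14 and 0.14 m and y of mallet_center in the frame of mat between -0.06 and 0.06 m and z of mallet_center in the frame of mat between 0.081 and 0.091 m and angle between each of mallet_center, pot_center, oilcan_center's own z axis and vertical below 0.1 rad and linear speed of each of mallet, pot, oilcan below 0.02 m/s and contact force between the fingers and mallet below 0.2 N and x of pot_center in the frame of mat between -0.14 and 0.14 m and y of pot_center in the frame of mat between -0.06 and 0.06 m and z of pot_center in the frame of mat between 0.058 and 0.068 m and contact force between the fingers and pot below 0.2 N and x of oilcan_center in the frame of mat between -0.14 and 0.14 m and y of oilcan_center in the frame of mat between -0.06 and 0.06 m and z of oilcan_center in the frame of mat between 0.079 and 0.089 m and contact force between the fingers and oilcan below 0.2 N and distance of stone_center from where it was at the start of the episode below 0.03 m), for 0.2 s.
2. the stone lies in the holder, released, while the three still stand on the mat (x of stone_center in the frame of holder between -0.012 and 0.012 m and y of stone_center in the frame of holder between -0.012 and 0.012 m and z of stone_center in the frame of holder between 0.022 and 0.03 m and angle between the x axis of stone_center and the x axis of holder, either way round below 0.12 rad and linear speed of each of stone, mallet, pot, oilcan below 0.02 m/s and contact force between the fingers and stone below 0.2 N and x of mallet_center in the frame of mat between -0.14 and 0.14 m and y of mallet_center in the frame of mat between -0.06 and 0.06 m and z of mallet_center in the frame of mat between 0.081 and 0.091 m and angle between each of mallet_center, pot_center, oilcan_center's own z axis and vertical below 0.1 rad and contact force between the fingers and mallet below 0.2 N and x of pot_center in the frame of mat between -0.14 and 0.14 m and y of pot_center in the frame of mat between -0.06 and 0.06 m and z of pot_center in the frame of mat between 0.058 and 0.068 m and contact force between the fingers and pot below 0.2 N and x of oilcan_center in the frame of mat between -0.14 and 0.14 m and y of oilcan_center in the frame of mat between -0.06 and 0.06 m and z of oilcan_center in the frame of mat between 0.079 and 0.089 m and contact force between the fingers and oilcan below 0.2 N), for 0.2 s.
At the end, for the whole second after the job is handed in: The whetstone lies flat in the holder, its centre within 12 mm of the holder's centre along and across, its length within 0.12 rad of the holder's; mallet, pot and oil can each stand upright (within 0.1 rad) within 15 mm of where they stood at the start; all are released and at rest (x of stone_center in the frame of holder between -0.012 and 0.012 m and y of stone_center in the frame of holder between -0.012 and 0.012 m and z of stone_center in the frame of holder between 0.022 and 0.03 m and angle between the x axis of stone_center and the x axis of holder, either way round below 0.12 rad and linear speed of each of stone, mallet, pot, oilcan below 0.02 m/s and contact force between the fingers and stone below 0.2 N and distance of each of mallet_center, pot_center, oilcan_center from where it was at the start of the episode below 0.015 m and angle between each of mallet_center, pot_center, oilcan_center's own z axis and vertical below 0.1 rad and contact force between the fingers and mallet below 0.2 N and contact force between the fingers and pot below 0.2 N and contact force between the fingers and oilcan below 0.2 N); the robot touches nothing.
It fails at once if the mallet, pot or oil can falls over (angle between any of mallet_center, pot_center, oilcan_center's own z axis and vertical above 0.6 rad).
It fails at once if the stone, mallet, pot or oil can is dropped from more than about 25 mm or thrown ((contact force between the fingers and mallet below 0.01 N and linear speed of mallet above 0.7 m/s) or (contact force between the fingers and pot below 0.01 N and linear speed of pot above 0.7 m/s) or (contact force between the fingers and oilcan below 0.01 N and linear speed of oilcan above 0.7 m/s) or (contact force between the fingers and stone below 0.01 N and linear speed of stone above 0.7 m/s)).
It fails at once if the carving or the gouge is moved by more than 20 mm (distance of any of carving, gouge from where it was at the start of the episode above 0.02 m).
It also fails if it takes over 144 s, if anything falls off the work surface, if the arm or the gripper's body presses on something with over 40 N, if the wrist force passes 120 N, or if a joint passes its speed limit or range.

## Robot

A 6-joint arm with a two-finger parallel gripper is mounted at the origin on the work surface. World frame = base frame: x ahead of the robot, y to its left, z up, the work surface at z = 0. Lengths are in m, angles in rad, forces in N, time in s.
With the tool pointing down it reaches from about 0.35 to 0.975 m from the base axis. Payload 4.9 kg.
Tool frame: the origin (TCP) lies at the very end of the fingers, on their centre line; the grasp point (between the pads) lies 19 mm behind it; z points along the fingers, y is the line along which they close (so a half turn about z gives the same grasp; the last joint's range is limited). The gripper opens to 85 mm and grips with 20 to 120 N. Pads are 22 mm wide; open, the fingers measure 114 mm over their backs; the gripper's body (76 mm by 85 mm) begins 54 mm behind the grasp point. The pads swing forward as they close: fully open they stand 13 mm farther back than shut.
Start: joints at [-1.226, 0.053, 1.613, -0, 1.476, -0.119], TCP at [0.28, -0.559, 0.231] pointing down, gripper open.
Joint ranges: [-3.01, 3.01], [-1.01, 2.22], [0.06, 2.58], [-1.02, 4.17], [0.09, 2.62], [-3.14, 3.14]. Speed limits (rad/s): [2.57, 2.57, 3.14, 3.14, 3.14, 3.14].

## Interface

Orientations are given as a rotation vector (axis times angle).
In Python, from station import ctrl, imaging gives the robot as it stands.
- The arm moves only by the tool play_rows, never from a script. Its argument "series" is a list of rows, each a list of 3 entries, a list of its own where there are three numbers: the opening, from 0 (shut) to 1 (fully open), then the shift along the tool's x, y, z each as a share of 0.05 m, from -1 to 1, then the turn, a rotation vector about the tool's x, y, z each as a share of 8 degrees, from -1 to 1. In form: [[grip, [dx, dy, dz], [ax, ay, az]], ...]. A call has 1 to 8 rows; each row shifts and turns the commanded pose from where the row before left it, along the tool's axes as they then stand; what a row does not reach is not made up. A row lasts 1/8 s, in which the tool goes at most 62.5 mm and 10.7 degrees, less where a joint would pass 70% of its speed; a pose out of reach is approached as far as the arm can. A call with a number of a shift or a turn outside -1 to 1 is refused whole. A call with a gripper value outside its range is refused whole. The fingers move at their own pace and stop on an object; "force" is the grip in N (left out, the last holds). Time passes only in rows, so rows that do not move let the fingers close. It gives the time, the measured TCP pose, the force, the opening and the grip force at its end, in the units of the state.
- ctrl.get_obs(): the state, without advancing time (a new reading comes with each control period).
- imaging.get_image(name): name is "side" or "top"; returns a dict with "color" (384x512x3 uint8, blue, green, red), "fx", "fy", "cx", "cy" (pixels), "extrinsics" (4x4, takes a point from world to camera coordinates). Camera axes: x right, y down, z forward; pixel columns grow to the right and rows downward; lengths in m; the calibration is good to about 2 mm. A picture is of the moment at which its call begins. There is no depth.
- ctrl.finish_job(): hands the job in; it is judged then, once.
The state is a dict: "t": time; "q": joint angles; "dq": joint speeds; "effort": joint torques, N m; "tool_pos": TCP position; "tool_rot": TCP orientation; "contact_force": force on the tool from outside, world axes, zero at the start; "wrist_torque": the same for the moment, N m; "opening": finger opening in m; "grip_force": force on a finger pad.
Only numpy, scipy, OpenCV 4.12 (cv2) and the standard library are available. Lean on these libraries where they do the work, as an engineer would, in place of code of your own. Each camera call takes 0.05 s, during which the arm holds its last target. There are 200 camera calls.

## Working session

There is one attempt and no reset: what is moved stays moved. The work goes in short steps, Python scripts to look and compute and a tool call to move; the robot and the scene stay as the last step left them, time stands still between calls to the robot, and variables do not carry over. Pictures are saved under pics/ and viewed, at most 14 in all, crops included, and the job is handed in when it is done.

Besides the shell and the picture viewer there is one more tool, called after "Call:" as name(argument=value, ...), one argument or row to a line, values as JSON. play_rows: Moves the arm, as the interface text tells. Shift numbers are shares of 0.05 m and turn numbers shares of 8 degrees, none past 1 either way. Its arguments: {"type":"object","properties":{"series":{"type":"array"},"force":{"type":"number"}},"required":["series"]}

```bash
mkdir -p pics && cat > h.py <<'E'
import numpy as np, cv2
from station import ctrl, imaging
def snap(name,out,crop=None,s=1):
    d=imaging.get_image(name); im=d["color"]
    if crop: im=im[crop[1]:crop[3],crop[0]:crop[2]]
    if s!=1: im=cv2.resize(im,None,fx=s,fy=s,interpolation=cv2.INTER_CUBIC)
    cv2.imwrite("pics/"+out,im); return d
def cam(d):
    return np.array([[d["fx"],0,d["cx"]],[0,d["fy"],d["cy"]],[0,0,1]]),np.array(d["extrinsics"])
def ray(d,u,v,z):
    K,E=cam(d);R=E[:3,:3];t=E[:3,3];c=-R.T@t
    r=R.T@np.linalg.inv(K)@np.array([u,v,1.]);return c+r*(z-c[2])/r[2]
def proj(d,p):
    K,E=cam(d);q=K@(E[:3,:3]@np.array(p)+E[:3,3]);return q[:2]/q[2]
E
python3 - <<'E'
from h import *
import pickle
for n in("top","side"):
    d=snap(n,n+"0.png",s=1.5); pickle.dump(d,open(n+"0.pkl","wb"))
    K,E=cam(d);print(n,K[0,0],K[0,2],K[1,2],-E[:3,:3].T@E[:3,3]);print(E.round(3))
o=ctrl.get_obs();print(o["t"],o["tool_pos"],o["tool_rot"],o["opening"])
E
```

```text
top 368.0525348936876 260.30747596165406 190.08344971865773 [ 0.34888012 -0.01506727  0.90875   ]
[[ 0.002 -1.    -0.005 -0.011]
 [-0.991 -0.001 -0.137  0.47 ]
 [ 0.137  0.006 -0.991  0.853]
 [ 0.     0.     0.     1.   ]]
side 468.76110089847856 253.0215985427091 189.03453701381645 [-0.27400339  0.74267622  0.8934635 ]
[[-0.728 -0.685 -0.021  0.328]
 [-0.402  0.452 -0.796  0.265]
 [ 0.555 -0.571 -0.605  1.117]
 [ 0.     0.     0.     1.   ]]
0.1 [ 0.27940447 -0.55843028  0.23016487] [-3.05564353e+00 -7.21606542e-01  3.18761768e-04] 0.08550177143617686
```

View pics/top0.png

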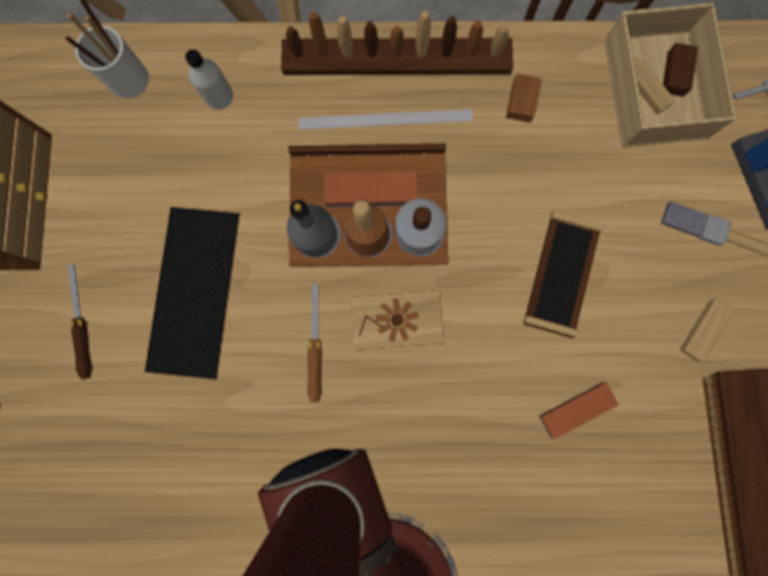

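View pics/side0.png

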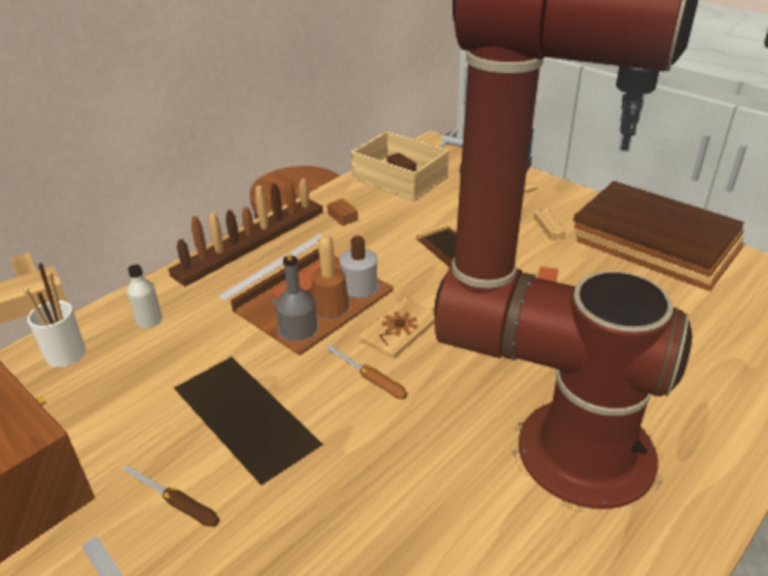

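The top view (1.5x) shows the oil can near (312,230), mallet (366,230), pot (420,226), stone (370,187), mat (193,293) and holder (562,274). The carving is at (397,320) and the gouge at (315,345). Next I enlarge these for exact edges.

```bash
python3 - <<'E'
import cv2
im=cv2.imread("pics/top0.png")
import pickle
d=pickle.load(open("top0.pkl","rb"))["color"]
cv2.imwrite("pics/c1.png",cv2.resize(d[90:185,180:310],None,fx=6,fy=6,interpolation=cv2.INTER_CUBIC))
a=cv2.resize(d[130:260,90:165],None,fx=4,fy=4,interpolation=cv2.INTER_CUBIC)
b=cv2.resize(d[130:260,335:410],None,fx=4,fy=4,interpolation=cv2.INTER_CUBIC)
cv2.imwrite("pics/c2.png",cv2.hconcat([a,b]))
E
```

```text
(no output)
```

View pics/c1.png

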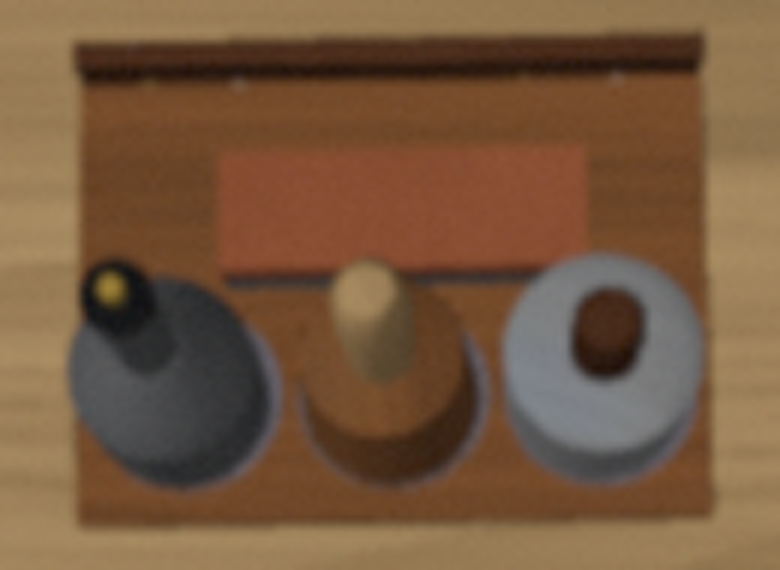

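View pics/c2.png

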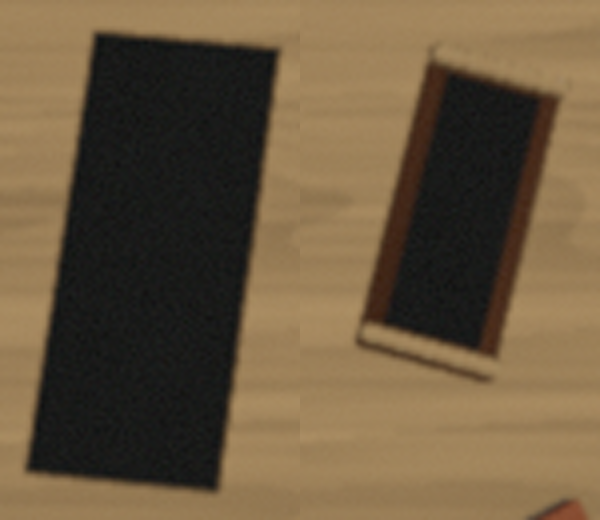

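```bash
cat > fit.py <<'E'
from h import *
from scipy.optimize import least_squares
def fit(d,pts3,px,x0):
    pts3=np.array(pts3,float)
    def T(s): 
        c,n=np.cos(s[2]),np.sin(s[2]);return pts3@np.array([[c,n,0],[-n,c,0],[0,0,1]])+[s[0],s[1],0]
    f=lambda s:np.concatenate([proj(d,p)-q for p,q in zip(T(s),px)])
    r=least_squares(f,x0);return r.x,np.sqrt((r.fun**2).mean()),r.fun.reshape(-1,2).round(1).tolist()
E
python3 - <<'E'
from fit import *
import pickle
d=pickle.load(open("top0.pkl","rb"))
c1=lambda U,V:(180+(U+.5)/6-.5,90+(V+.5)/6-.5)
mt=lambda U,V:(90+(U+.5)/4-.5,130+(V+.5)/4-.5)
ho=lambda U,V:(335+(U-300+.5)/4-.5,130+(V+.5)/4-.5)
for n,p,z in(("oil",(112,288),.184),("mal",(370,286),.178),("pot",(610,318),.132)): print(n,ray(d,*c1(*p),z))
a,b,z=.075,.025,.04
print("stone",fit(d,[(a,b,z),(a,-b,z),(-a,-b,z),(-a,b,z)],[c1(217,152),c1(222,272),c1(590,266),c1(586,146)],[.6,0,-1.57]))
a,b=.095,.132
print("board",fit(d,[(-a,b,.012),(-a,-b,.012)],[c1(80,518),c1(712,510)],[.5,0,0]))
a,b,z=.14,.06,.003
print("mat",fit(d,[(a,b,z),(a,-b,z),(-a,-b,z),(-a,b,z)],[mt(95,33),mt(279,48),mt(218,490),mt(27,470)],[.5,.3,0]))
print("hold",fit(d,[(.098,.042,.02),(.098,-.042,.02),(.085,.042,.02),(.085,-.042,.02),(-.085,.042,.02),(-.085,-.042,.02),(-.098,.042,.02),(-.098,-.042,.02)],[ho(435,45),ho(566,79),ho(433,64),ho(561,96),ho(366,322),ho(498,356),ho(360,340),ho(493,374)],[.5,-.3,0]))
E
```

```text
oil [0.55639016 0.11509703 0.184     ]
mal [0.55881673 0.02815598 0.178     ]
pot [ 0.56012727 -0.0559907   0.132     ]
stone (array([ 0.63123559,  0.02288764, -4.69766268]), np.float64(14.06381606200747), [[0.4, 19.7], [-0.4, -20.1], [-0.6, -20.0], [0.5, 19.8]])
board (array([0.60471322, 0.02775705, 0.01341267]), np.float64(0.4791108792527405), [[-0.7, -0.0], [0.7, -0.0]])
mat (array([ 0.46506705,  0.31774671, -0.09413054]), np.float64(0.6034098303810944), [[-0.3, -1.0], [0.4, -0.4], [0.4, 0.6], [-0.5, 0.8]])
hold (array([ 0.49300385, -0.29183255, -0.27722509]), np.float64(0.8559535664035344), [[0.1, -1.5], [0.4, -0.9], [-0.7, -1.3], [0.5, -0.2], [-0.6, 0.1], [0.3, 1.1], [-0.4, 0.7], [0.3, 1.8]])
```

Zooming on the side view for a second line of sight to the object tops and the stone, holder and mat.

```bash
python3 - <<'E'
import cv2,pickle
d=pickle.load(open("side0.pkl","rb"))["color"]
cv2.imwrite("pics/c3.png",cv2.resize(d[150:240,150:270],None,fx=6,fy=6,interpolation=cv2.INTER_CUBIC))
E
```

```text
(no output)
```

View pics/c3.png

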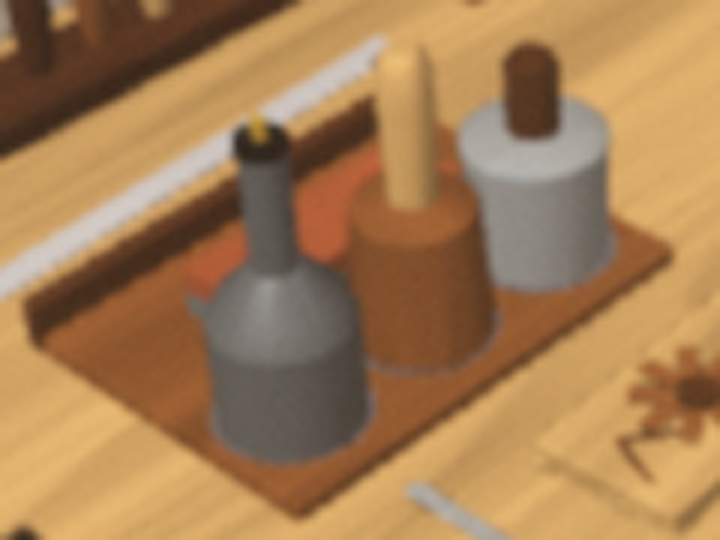

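```bash
python3 - <<'E'
from fit import *
import pickle
dt=pickle.load(open("top0.pkl","rb"));ds=pickle.load(open("side0.pkl","rb"))
c1=lambda U,V:(180+(U+.5)/6-.5,90+(V+.5)/6-.5)
c3=lambda U,V:(150+(U+.5)/6-.5,150+(V+.5)/6-.5)
for n,p,z in(("oil",(258,120),.184),("mal",(405,50),.176),("pot",(532,48),.130)): print(n,ray(ds,*c3(*p),z))
i1=lambda q:((q[0]-180+.5)*6-.5,(q[1]-90+.5)*6-.5)
i3=lambda q:((q[0]-150+.5)*6-.5,(q[1]-150+.5)*6-.5)
def circ(d,f,x,y,z,r):
    P=np.array([f(proj(d,(x+r*np.cos(a),y+r*np.sin(a),z))) for a in np.linspace(0,6.28,90)])
    return P.min(0).round().tolist()+P.max(0).round().tolist()
for n,x,y in(("oil",.5575,.1145),("mal",.5595,.028),("pot",.561,-.0565)):
    print(n,"foot top",circ(dt,i1,x,y,.012,.037),"foot side",circ(ds,i3,x,y,.012,.037))
    if n=="oil": print(circ(ds,i3,x,y,.072,.037),circ(dt,i1,x,y,.072,.037))
    if n=="mal": print(circ(ds,i3,x,y,.094,.032),circ(dt,i1,x,y,.094,.032))
    if n=="pot": print(circ(ds,i3,x,y,.090,.0385),circ(dt,i1,x,y,.090,.0385))
print("board corners side",[i3(proj(ds,p)).__repr__() if 0 else np.round(i3(proj(ds,p))) for p in((.5112,.1585,.012),(.5077,-.1055,.012))])
for p in [(300,510),(672,253)]: print(ray(ds,*c3(*p),.012))
E
```

```text
oil [0.55559864 0.11696599 0.184     ]
mal [0.55688323 0.02706156 0.176     ]
pot [ 0.56432625 -0.06159504  0.13      ]
oil foot top [96.0, 314.0, 274.0, 488.0] foot side [218.0, 361.0, 372.0, 461.0]
[204.0, 264.0, 362.0, 363.0] [68.0, 273.0, 258.0, 459.0]
mal foot top [304.0, 309.0, 482.0, 483.0] foot side [348.0, 278.0, 496.0, 371.0]
[345.0, 153.0, 478.0, 231.0] [299.0, 264.0, 467.0, 429.0]
pot foot top [507.0, 306.0, 686.0, 480.0] foot side [467.0, 203.0, 610.0, 290.0]
[456.0, 78.0, 610.0, 167.0] [504.0, 247.0, 707.0, 444.0]
board corners side [array([290., 500.]), array([679., 244.])]
[0.50244543 0.15995514 0.012     ]
[ 0.50534572 -0.0975559   0.012     ]
```

```bash
cat > go.py <<'E'
import sys
from h import *
from scipy.spatial.transform import Rotation as R
def to(*p,yaw=None):
    o=ctrl.get_obs();r=R.from_rotvec(o["tool_rot"]);m=r.as_matrix()
    d=m.T@(np.array(p)-o["tool_pos"])/.05
    print("t",round(o["t"],2),"pos",np.round(o["tool_pos"],4),"x-dir",round(np.arctan2(m[1,0],m[0,0]),4),"tilt",m[:2,2].round(3),"open",round(o["opening"],4),"grip",round(o["grip_force"],1))
    print("shift units",d.round(2),"maxrows",np.abs(d).max().round(1))
if __name__=="__main__": to(*map(float,sys.argv[1:4]))
E
```

Call:
play_rows(
  series=[
    [1,[0,0,-0.25],[0,0,-1]],
    [1,[0,0,-0.25],[0,0,-1]],
    [1,[0,0,-0.25],[0,0,-1]],
    [1,[0,0,-0.25],[0,0,-1]],
    [1,[0,0,-0.25],[0,0,-1]],
    [1,[0,0,-0.25],[0,0,-1]],
    [1,[0,0,-0.25],[0,0,-1]],
    [1,[0,0,-0.25],[0,0,-1]],
  ],
  force=40,
)

```text
t: 1.1
tool_pos: [0.2795, -0.5587, 0.3309]
tool_rot: [-2.204, -2.237, -0.001]
contact_force: [0.3, -0.3, 0.5]
opening: 0.0854
grip_force: 0.0
```

```bash
python3 go.py .5575 .1145 .22
```

```text
t 1.1 pos [ 0.2795 -0.5587  0.3309] x-dir 1.5854 tilt [-0.     0.001] open 0.0854 grip 0.0
shift units [13.38  5.76  2.23] maxrows 13.4
```

Call:
play_rows(
  series=[
    [1,[0.9,0.4,0],[0,0,0]],
    [1,[0.9,0.4,0],[0,0,0]],
    [1,[0.9,0.4,0],[0,0,0]],
    [1,[0.9,0.4,0],[0,0,0]],
    [1,[0.9,0.4,0],[0,0,0]],
    [1,[0.9,0.4,0],[0,0,0]],
    [1,[0.9,0.4,0],[0,0,0]],
    [1,[0.9,0.4,0],[0,0,0]],
  ],
)

```text
t: 2.1
tool_pos: [0.4362, -0.1957, 0.3308]
tool_rot: [-2.21, -2.232, 0.0]
contact_force: [0.1, -0.1, 0.6]
opening: 0.0853
grip_force: 0.0
```

Call:
play_rows(
  series=[
    [1,[0.9,0.4,0],[0,0,0]],
    [1,[0.9,0.4,0],[0,0,0]],
    [1,[0.9,0.4,0],[0,0,0]],
    [1,[0.9,0.4,0],[0,0,0]],
    [1,[0.9,0.4,0.5],[0,0,0]],
    [1,[0.9,0.4,0.6],[0,0,0]],
    [1,[0.5,0.2,0.6],[0,0,0]],
    [1,[0,0,0],[0,0,0]],
  ],
)

```text
t: 3.1
tool_pos: [0.5611, 0.1003, 0.242]
tool_rot: [-2.203, -2.232, 0.009]
contact_force: [0.1, -0.0, 0.2]
opening: 0.0857
grip_force: 0.0
```

```bash
python3 go.py .5575 .1145 .121
```

```text
t 3.1 pos [0.5611 0.1003 0.242 ] x-dir 1.5836 tilt [-0.008 -0.   ] open 0.0857 grip 0.0
shift units [ 0.29 -0.05  2.42] maxrows 2.4
```

Call:
play_rows(
  series=[
    [1,[0.29,-0.07,0],[0,0,0]],
    [1,[0,0,0],[0,0,0]],
    [1,[0,0,0.6],[0,0,0]],
    [1,[0,0,0.6],[0,0,0]],
    [1,[0,0,0.5],[0,0,0]],
    [1,[0,0,0.4],[0,0,0]],
    [1,[0,0,0.32],[0,0,0]],
    [1,[0,0,0],[0,0,0]],
  ],
)

```text
t: 4.1
tool_pos: [0.5587, 0.1131, 0.1242]
tool_rot: [-2.21, -2.231, 0.002]
contact_force: [0.1, 1.0, -0.0]
opening: 0.0853
grip_force: 0.0
```

```bash
python3 go.py .5575 .1145 .121; python3 -c "
from h import *
snap('top','a1.png',(180,70,310,185),5)"
```

```text
t 4.1 pos [0.5587 0.1131 0.1242] x-dir 1.5805 tilt [-0.002 -0.   ] open 0.0853 grip 0.0
shift units [ 0.03 -0.02  0.06] maxrows 0.1
```

View pics/a1.png

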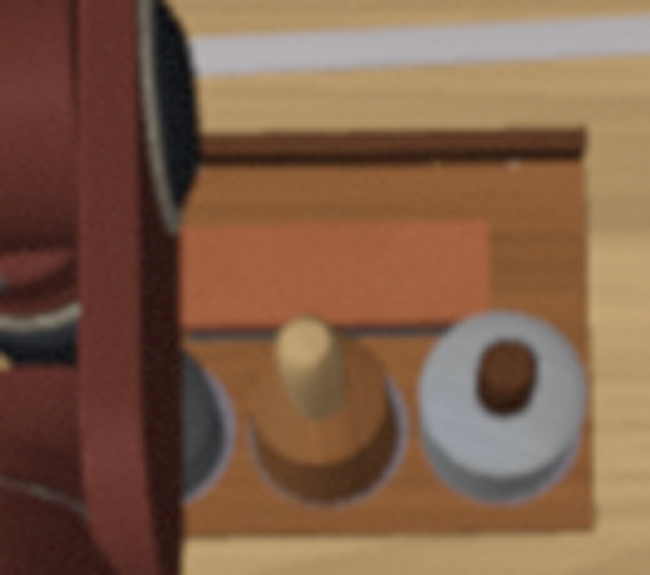

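The arm hides the oil can from above, and the mallet (325,400) and pot (505,400) are untouched. I close on the neck.

Call:
play_rows(
  series=[
    [0.2,[0,0,0.04],[0,0,0]],
    [0.1,[0,0,0],[0,0,0]],
    [0.1,[0,0,0],[0,0,0]],
    [0,[0,0,0],[0,0,0]],
    [0,[0,0,0],[0,0,0]],
    [0,[0,0,0],[0,0,0]],
    [0,[0,0,0],[0,0,0]],
    [0,[0,0,0],[0,0,0]],
  ],
)

```text
t: 5.15
tool_pos: [0.5594, 0.1134, 0.1235]
tool_rot: [2.21, 2.233, 0.0]
contact_force: [-2.5, 0.3, 2.6]
opening: 0.0233
grip_force: 40.1
```

```bash
python3 go.py .5646 .3084 .17
```

```text
t 5.15 pos [0.5594 0.1134 0.1235] x-dir 1.5809 tilt [0. 0.] open 0.0233 grip 40.1
shift units [ 3.9   0.14 -0.93] maxrows 3.9
```

Call:
play_rows(
  series=[
    [0,[0,0,-0.2],[0,0,0]],
    [0,[0,0,-0.4],[0,0,0]],
    [0,[0,0,-0.4],[0,0,0]],
    [0,[0.2,0,0],[0,0,0]],
    [0,[0.5,0,0],[0,0,0]],
    [0,[0.7,0.05,0],[0,0,0]],
    [0,[0.7,0.05,0],[0,0,0]],
    [0,[0.7,0.05,0],[0,0,0]],
  ],
)

```text
t: 6.15
tool_pos: [0.565, 0.2551, 0.1728]
tool_rot: [-2.21, -2.232, 0.001]
contact_force: [-0.5, -0.6, -2.6]
opening: 0.0236
grip_force: 39.7
```

Call:
play_rows(
  series=[
    [0,[0.6,0,0],[0,0,0]],
    [0,[0.35,0,0],[0,0,0]],
    [0,[0.15,0,0],[0,0,0]],
    [0,[0,0,0],[0,0,0]],
    [0,[0,0,0],[0,0,0]],
  ],
)

```text
t: 6.78
tool_pos: [0.565, 0.3076, 0.1732]
tool_rot: [2.211, 2.231, -0.001]
contact_force: [0.4, 0.4, -2.6]
opening: 0.023
grip_force: 39.6
```

```bash
python3 go.py .5646 .3084 .115
```

```text
t 6.78 pos [0.565  0.3076 0.1732] x-dir 1.5798 tilt [-0. -0.] open 0.023 grip 39.6
shift units [ 0.02 -0.01  1.16] maxrows 1.2
```

Call:
play_rows(
  series=[
    [0,[0,0,0.35],[0,0,0]],
    [0,[0,0,0.35],[0,0,0]],
    [0,[0,0,0.24],[0,0,0]],
    [0,[0,0,0.12],[0,0,0]],
    [0,[0,0,0.06],[0,0,0]],
    [0,[0,0,0.03],[0,0,0]],
    [0,[0,0,0],[0,0,0]],
    [0,[0,0,0],[0,0,0]],
  ],
)

```text
t: 7.78
tool_pos: [0.5652, 0.3086, 0.1164]
tool_rot: [2.21, 2.232, 0.001]
contact_force: [0.8, -0.4, -2.7]
opening: 0.0232
grip_force: 39.6
```

Call:
play_rows(
  series=[
    [0,[0,0,0.02],[0,0,0]],
    [0,[0,0,0.02],[0,0,0]],
    [0,[0,0,0],[0,0,0]],
    [0,[0,0,0],[0,0,0]],
  ],
)

```text
t: 8.28
tool_pos: [0.5651, 0.3086, 0.1145]
tool_rot: [2.21, 2.232, 0.001]
contact_force: [-1.6, -0.4, 2.5]
opening: 0.0229
grip_force: 40.1
```

Call:
play_rows(
  series=[
    [0.5,[0,0,0],[0,0,0]],
    [0.6,[0,0,0],[0,0,0]],
    [0.7,[0,0,-0.1],[0,0,0]],
    [0.7,[0,0,-0.3],[0,0,0]],
    [0.7,[0,0,-0.5],[0,0,0]],
    [0.8,[0,0,-0.7],[0,0,0]],
    [0.8,[0,0,-0.7],[0,0,0]],
    [0.8,[0,0,0],[0,0,0]],
  ],
)

```text
t: 9.28
tool_pos: [0.5672, 0.3094, 0.2349]
tool_rot: [2.208, 2.23, 0.014]
contact_force: [1.0, 0.5, -0.4]
opening: 0.0687
grip_force: 0.0
```

```bash
python3 go.py .5595 .028 .121
```

```text
t 9.28 pos [0.5672 0.3094 0.2349] x-dir 1.5808 tilt [0.009 0.004] open 0.0687 grip 0.0
shift units [-5.63 -0.23  2.26] maxrows 5.6
```

Call:
play_rows(
  series=[
    [0.8,[-0.6,0,0],[0,0,0]],
    [0.8,[-0.9,0,0],[0,0,0]],
    [0.8,[-0.9,0,0],[0,0,0]],
    [0.8,[-0.9,0,0],[0,0,0]],
    [0.8,[-0.9,0,0],[0,0,0]],
    [0.8,[-0.9,0,0],[0,0,0]],
    [0.8,[-0.5,-0.1,0],[0,0,0]],
    [0.8,[0,0,0],[0,0,0]],
  ],
)

```text
t: 10.28
tool_pos: [0.5623, 0.027, 0.2283]
tool_rot: [-2.213, -2.229, 0.001]
contact_force: [-0.5, 0.4, -0.0]
opening: 0.0683
grip_force: 0.0
```

```bash
python3 go.py .5595 .028 .121
```

```text
t 10.28 pos [0.5623 0.027  0.2283] x-dir 1.5779 tilt [-0.001  0.   ] open 0.0683 grip 0.0
shift units [ 0.02 -0.05  2.15] maxrows 2.1
```

Call:
play_rows(
  series=[
    [0.8,[0.02,-0.06,0.3],[0,0,0]],
    [0.8,[0,0,0.6],[0,0,0]],
    [0.8,[0,0,0.6],[0,0,0]],
    [0.8,[0,0,0.4],[0,0,0]],
    [0.8,[0,0,0.2],[0,0,0]],
    [0.8,[0,0,0.05],[0,0,0]],
    [0.8,[0,0,0],[0,0,0]],
    [0.4,[0,0,0],[0,0,0]],
  ],
)

```text
t: 11.28
tool_pos: [0.5605, 0.0293, 0.1225]
tool_rot: [2.209, 2.231, 0.002]
contact_force: [-0.2, -0.2, -0.2]
opening: 0.0515
grip_force: 0.0
```

Call:
play_rows(
  series=[
    [0.2,[0,0,0],[0,0,0]],
    [0.1,[0,0,0],[0,0,0]],
    [0.1,[0,0,0],[0,0,0]],
    [0,[0,0,0],[0,0,0]],
    [0,[0,0,0],[0,0,0]],
    [0,[0,0,0],[0,0,0]],
  ],
)

```text
t: 12.02
tool_pos: [0.5598, 0.0293, 0.1222]
tool_rot: [2.21, 2.233, -0.0]
contact_force: [-3.4, -0.1, 5.3]
opening: 0.028
grip_force: 39.5
```

```bash
python3 go.py .465 .3177 .17
```

```text
t 12.03 pos [0.5598 0.0293 0.1222] x-dir 1.5809 tilt [-0. -0.] open 0.028 grip 39.5
shift units [ 5.79 -1.84 -0.96] maxrows 5.8
```

Call:
play_rows(
  series=[
    [0,[0,0,-0.2],[0,0,0]],
    [0,[0,0,-0.4],[0,0,0]],
    [0,[0,0,-0.4],[0,0,0]],
    [0,[0.2,-0.2,0],[0,0,0]],
    [0,[0.5,-0.4,0],[0,0,0]],
    [0,[0.7,-0.4,0],[0,0,0]],
    [0,[0.8,-0.4,0],[0,0,0]],
    [0,[0.8,-0.3,0],[0,0,0]],
  ],
)

```text
t: 13.02
tool_pos: [0.4712, 0.1799, 0.1707]
tool_rot: [-2.21, -2.232, 0.001]
contact_force: [0.3, -0.2, -4.9]
opening: 0.0276
grip_force: 40.2
```

Call:
play_rows(
  series=[
    [0,[0.8,-0.14,0],[0,0,0]],
    [0,[0.7,0,0],[0,0,0]],
    [0,[0.6,0,0],[0,0,0]],
    [0,[0.4,0,0],[0,0,0]],
    [0,[0.25,0,0],[0,0,0]],
    [0,[0,0,0],[0,0,0]],
    [0,[0,0,0],[0,0,0]],
  ],
)

```text
t: 13.9
tool_pos: [0.4649, 0.3152, 0.1711]
tool_rot: [2.211, 2.232, -0.001]
contact_force: [1.0, 0.2, -4.3]
opening: 0.0274
grip_force: 40.2
```

```bash
python3 go.py .465 .3177 .1132
```

```text
t 13.9 pos [0.4649 0.3152 0.1711] x-dir 1.5801 tilt [-0.    -0.001] open 0.0274 grip 40.2
shift units [0.05 0.   1.16] maxrows 1.2
```

Call:
play_rows(
  series=[
    [0,[0.05,0,0.35],[0,0,0]],
    [0,[0,0,0.35],[0,0,0]],
    [0,[0,0,0.24],[0,0,0]],
    [0,[0,0,0.12],[0,0,0]],
    [0,[0,0,0.05],[0,0,0]],
    [0,[0,0,0.03],[0,0,0]],
    [0,[0,0,0.02],[0,0,0]],
    [0,[0,0,0],[0,0,0]],
  ],
)

```text
t: 14.9
tool_pos: [0.465, 0.3186, 0.1137]
tool_rot: [2.21, 2.232, 0.001]
contact_force: [-0.6, -0.1, -4.3]
opening: 0.0281
grip_force: 40.2
```

Call:
play_rows(
  series=[
    [0,[0,0,0],[0,0,0]],
  ],
)

```text
t: 15.02
tool_pos: [0.4649, 0.3185, 0.1136]
tool_rot: [2.21, 2.232, 0.001]
contact_force: [0.5, 0.2, -5.7]
opening: 0.0274
grip_force: 40.2
```

Call:
play_rows(
  series=[
    [0,[0,0,0.02],[0,0,0]],
    [0,[0,0,0],[0,0,0]],
    [0,[0,0,0],[0,0,0]],
  ],
)

```text
t: 15.4
tool_pos: [0.4651, 0.3187, 0.1131]
tool_rot: [2.21, 2.233, 0.001]
contact_force: [-1.4, -0.5, 1.1]
opening: 0.0273
grip_force: 40.8
```

Call:
play_rows(
  series=[
    [0.5,[0,0,0],[0,0,0]],
    [0.6,[0,0,0],[0,0,0]],
    [0.6,[0,0,-0.1],[0,0,0]],
    [0.6,[0,0,-0.3],[0,0,0]],
    [0.6,[0,0,-0.5],[0,0,0]],
    [0.6,[0,0,-0.7],[0,0,0]],
    [0.6,[0,0,-0.5],[0,0,0]],
    [0.8,[-0.4,0,-0.3],[0,0,0]],
  ],
)

```text
t: 16.4
tool_pos: [0.4657, 0.2987, 0.2353]
tool_rot: [2.207, 2.234, 0.005]
contact_force: [0.2, -0.1, 0.6]
opening: 0.0674
grip_force: 0.0
```

Call:
play_rows(
  series=[
    [0.8,[-0.9,0.25,0],[0,0,0]],
    [0.8,[-0.9,0.25,0],[0,0,0]],
    [0.8,[-0.9,0.25,0],[0,0,0]],
    [0.8,[-0.9,0.25,0],[0,0,0]],
    [0.8,[-0.9,0.25,0],[0,0,0]],
    [0.8,[-0.9,0.25,0],[0,0,0]],
    [0.8,[-0.9,0.25,0],[0,0,0]],
    [0.8,[-0.6,0.1,0],[0,0,0]],
  ],
)

```text
t: 17.4
tool_pos: [0.5604, -0.0486, 0.2323]
tool_rot: [-2.213, -2.23, 0.001]
contact_force: [-0.1, 0.9, -0.3]
opening: 0.0685
grip_force: 0.0
```

Call:
play_rows(
  series=[
    [0.8,[0,0,0.3],[0,0,0]],
    [0.8,[0,0,0.5],[0,0,0]],
    [0.8,[0,0,0.3],[0,0,0]],
    [0.8,[0,0,0],[0,0,0]],
  ],
)

```text
t: 17.9
tool_pos: [0.5594, -0.0449, 0.1752]
tool_rot: [-2.207, -2.231, 0.003]
contact_force: [-0.4, -0.6, 0.6]
opening: 0.0681
grip_force: 0.0
```

```bash
python3 go.py .5605 -.0565 .0965
```

```text
t 17.9 pos [ 0.5594 -0.0449  0.1752] x-dir 1.5815 tilt [-0.004  0.001] open 0.0681 grip 0.0
shift units [-0.23  0.03  1.57] maxrows 1.6
```

Call:
play_rows(
  series=[
    [0.8,[-0.22,0.01,0],[0,0,0]],
    [0.8,[0,0,0.3],[0,0,0]],
    [0.8,[0,0,0.5],[0,0,0]],
    [0.8,[0,0,0.4],[0,0,0]],
    [0.8,[0,0,0.2],[0,0,0]],
    [0.8,[0,0,0.1],[0,0,0]],
    [0.8,[0,0,0.02],[0,0,0]],
    [0.8,[0,0,0],[0,0,0]],
  ],
)

```text
t: 18.9
tool_pos: [0.5621, -0.0567, 0.1021]
tool_rot: [2.209, 2.232, 0.001]
contact_force: [-0.4, -0.2, 0.2]
opening: 0.0684
grip_force: 0.0
```

Call:
play_rows(
  series=[
    [0.4,[0,0,0],[0,0,0]],
    [0.2,[0,0,0],[0,0,0]],
    [0.1,[0,0,0],[0,0,0]],
    [0.1,[0,0,0],[0,0,0]],
    [0,[0,0,0],[0,0,0]],
    [0,[0,0,0],[0,0,0]],
    [0,[0,0,0],[0,0,0]],
  ],
)

```text
t: 19.77
tool_pos: [0.5616, -0.0567, 0.1017]
tool_rot: [2.21, 2.233, -0.0]
contact_force: [-3.7, 0.7, 5.8]
opening: 0.0265
grip_force: 39.7
```

```bash
python3 go.py .3654 .3274 .16
```

```text
t 19.77 pos [ 0.5616 -0.0567  0.1017] x-dir 1.5809 tilt [-0. -0.] open 0.0265 grip 39.7
shift units [ 7.72 -3.85 -1.17] maxrows 7.7
```

Call:
play_rows(
  series=[
    [0.5,[0,0,0],[0,0,0]],
    [0.5,[0,0,0.06],[0,0,0]],
    [0.5,[0,0,0.04],[0,0,0]],
    [0.3,[0,0,0],[0,0,0]],
    [0,[0,0,0],[0,0,0]],
    [0,[0,0,0],[0,0,0]],
    [0,[0,0,0],[0,0,0]],
    [0,[0,0,0],[0,0,0]],
  ],
)

```text
t: 20.78
tool_pos: [0.5613, -0.0566, 0.096]
tool_rot: [-2.21, -2.232, 0.0]
contact_force: [-0.4, 0.4, -2.9]
opening: 0.0266
grip_force: 39.5
```

Call:
play_rows(
  series=[
    [0,[0,0,0],[0,0,0]],
    [0,[0,0,-0.2],[0,0,0]],
    [0,[0,0,-0.4],[0,0,0]],
    [0,[0,0,-0.4],[0,0,0]],
    [0,[0,-0.2,0],[0,0,0]],
    [0,[0.1,-0.5,0],[0,0,0]],
    [0,[0.3,-0.7,0],[0,0,0]],
    [0,[0.6,-0.7,0],[0,0,0]],
  ],
)

```text
t: 21.78
tool_pos: [0.4543, -0.0077, 0.1458]
tool_rot: [-2.212, -2.23, 0.001]
contact_force: [0.5, 0.5, -2.8]
opening: 0.0267
grip_force: 40.1
```

Call:
play_rows(
  series=[
    [0,[0.7,-0.7,0],[0,0,0]],
    [0,[0.7,-0.7,0],[0,0,0]],
    [0,[0.8,-0.35,0],[0,0,0]],
    [0,[0.8,0,0],[0,0,0]],
    [0,[0.8,0,0],[0,0,0]],
    [0,[0.8,0,0],[0,0,0]],
    [0,[0.8,0,0],[0,0,0]],
    [0,[0.7,0,0],[0,0,0]],
  ],
)

```text
t: 22.78
tool_pos: [0.3646, 0.2974, 0.1459]
tool_rot: [-2.209, -2.233, 0.001]
contact_force: [-0.6, -1.2, -3.9]
opening: 0.0268
grip_force: 40.4
```

Call:
play_rows(
  series=[
    [0,[0.4,0,0],[0,0,0]],
    [0,[0.2,0,0],[0,0,0]],
    [0,[0,0,0],[0,0,0]],
    [0,[0,0,0],[0,0,0]],
  ],
)

```text
t: 23.28
tool_pos: [0.3653, 0.3256, 0.1462]
tool_rot: [2.211, 2.231, -0.001]
contact_force: [-0.4, 0.1, -3.4]
opening: 0.0265
grip_force: 40.4
```

```bash
python3 go.py .3654 .3274 .0877
```

```text
t 23.27 pos [0.3653 0.3256 0.1462] x-dir 1.5799 tilt [-0.    -0.001] open 0.0265 grip 40.4
shift units [0.04 0.   1.17] maxrows 1.2
```

Call:
play_rows(
  series=[
    [0,[0.03,0,0.35],[0,0,0]],
    [0,[0,0,0.35],[0,0,0]],
    [0,[0,0,0.24],[0,0,0]],
    [0,[0,0,0.12],[0,0,0]],
    [0,[0,0,0.06],[0,0,0]],
    [0,[0,0,0.04],[0,0,0]],
    [0,[0,0,0],[0,0,0]],
    [0,[0,0,0],[0,0,0]],
  ],
)

```text
t: 24.28
tool_pos: [0.3655, 0.3281, 0.0888]
tool_rot: [2.21, 2.232, 0.001]
contact_force: [-0.1, -0.2, -3.9]
opening: 0.027
grip_force: 40.4
```

Call:
play_rows(
  series=[
    [0,[0,0,0.02],[0,0,0]],
    [0,[0,0,0],[0,0,0]],
    [0,[0,0,0],[0,0,0]],
  ],
)

```text
t: 24.65
tool_pos: [0.3652, 0.3279, 0.0873]
tool_rot: [2.21, 2.233, 0.0]
contact_force: [-0.8, -0.1, -3.7]
opening: 0.027
grip_force: 40.4
```

Call:
play_rows(
  series=[
    [0,[0,0,0.02],[0,0,0]],
    [0,[0,0,0],[0,0,0]],
    [0,[0,0,0],[0,0,0]],
  ],
)

```text
t: 25.02
tool_pos: [0.3654, 0.3281, 0.0867]
tool_rot: [2.21, 2.233, 0.001]
contact_force: [-1.3, -0.0, 0.8]
opening: 0.0267
grip_force: 40.6
```

Call:
play_rows(
  series=[
    [0.5,[0,0,0],[0,0,0]],
    [0.6,[0,0,0],[0,0,0]],
    [0.6,[0,0,-0.1],[0,0,0]],
    [0.6,[0,0,-0.4],[0,0,0]],
    [0.6,[0,0,-0.6],[0,0,0]],
    [0.6,[0,0,-0.8],[0,0,0]],
    [0.8,[0,0,-0.9],[0,0,0]],
    [1,[0,0,0],[0,0,0]],
  ],
)

```text
t: 26.02
tool_pos: [0.3674, 0.3294, 0.2319]
tool_rot: [2.209, 2.231, 0.015]
contact_force: [0.6, 0.9, -0.7]
opening: 0.0837
grip_force: 0.0
```

```bash
python3 go.py .6312 .0229 .06; python3 - <<'E'
from h import *
d=imaging.get_image("top")["color"]
a=cv2.resize(d[85:185,180:310],None,fx=3,fy=3,interpolation=cv2.INTER_CUBIC)
b=cv2.resize(d[135:235,340:410],None,fx=5,fy=5,interpolation=cv2.INTER_CUBIC)
c=np.zeros((500,740,3),np.uint8);c[:300,:390]=a;c[:,390:]=b
cv2.imwrite("pics/b1.png",c)
E
```

```text
t 26.02 pos [0.3674 0.3294 0.2319] x-dir 1.5809 tilt [0.008 0.005] open 0.0837 grip 0.0
shift units [-6.2   5.19  3.45] maxrows 6.2
```

View pics/b1.png

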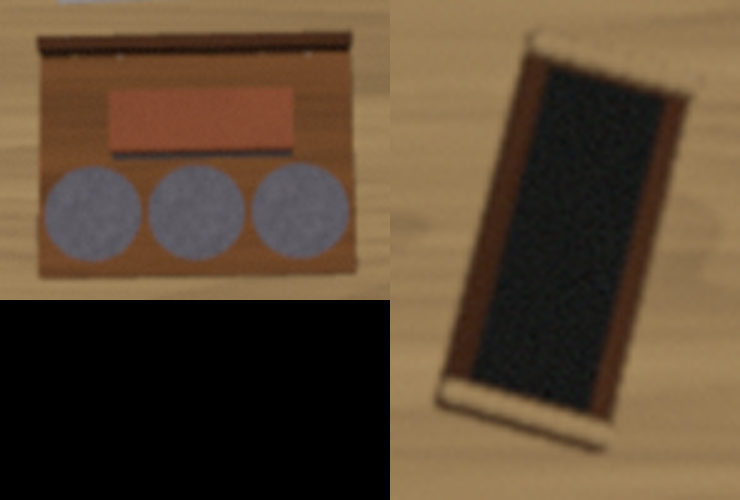

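The discs are at (93,212), (197,211) and (301,210), the stone is undisturbed at (201,120), and the holder is clear. I refine holder and stone from these.

```bash
python3 - <<'E'
from fit import *
import pickle
d=pickle.load(open("top0.pkl","rb"))
g=lambda U,V:(180+(U+.5)/3-.5,85+(V+.5)/3-.5)
h=lambda U,V:(340+(U-390+.5)/5-.5,135+(V+.5)/5-.5)
for p in((93,212),(197,211),(301,210)):print(ray(d,*g(*p),.012))
a,b,z=.075,.025,.04
print("stone",fit(d,[(a,b,z),(a,-b,z),(-a,-b,z),(-a,b,z)],[g(293,88),g(294,150),g(111,152),g(109,89)],[.6,0,-1.57]))
P=[(.085,.042,.02),(.085,-.042,.02),(-.085,.042,.02),(-.085,-.042,.02),(.098,.042,.02),(-.098,.042,.02),(-.098,.042,0),(-.098,-.042,0)]
q=[h(530,57),h(693,97),h(443,376),h(615,421),h(532,32),h(438,402),h(438,408),h(606,452)]
print(fit(d,P,q,[.5,-.3,-.2]));print(fit(d,P[:4],q[:4],[.5,-.3,-.2]))
E
```

```text
[0.56005458 0.11386711 0.012     ]
[0.56093444 0.0273961  0.012     ]
[ 0.56181362 -0.05900777  0.012     ]
stone (array([ 0.63042535,  0.02277019, -1.56010493]), np.float64(0.44067272793705153), [[0.1, 0.4], [0.1, -0.5], [-0.5, -0.5], [0.3, 0.7]])
(array([ 0.49253895, -0.29271981, -0.2673785 ]), np.float64(0.9015245996518658), [[-0.4, -1.5], [0.3, -0.7], [1.0, 0.8], [0.6, 1.1], [0.4, -1.4], [0.7, 0.8], [-1.2, 0.2], [-1.5, 0.4]])
(array([ 0.4924485 , -0.29183242, -0.28050272]), np.float64(0.7389204889328481), [[-0.2, -1.5], [0.3, -0.3], [0.2, 0.5], [-0.3, 1.2]])
```

Call:
play_rows(
  series=[
    [1,[-0.8,0.4,0],[0,0,0]],
    [1,[-0.8,0.7,0],[0,0,0]],
    [1,[-0.8,0.8,0],[0,0,0]],
    [1,[-0.8,0.8,0],[0,0,0]],
    [1,[-0.8,0.8,0],[0,0,0]],
    [1,[-0.8,0.8,0],[0,0,0]],
    [1,[-0.8,0.6,0],[0,0,0]],
    [1,[-0.5,0.3,0],[0,0,0]],
  ],
)

```text
t: 27.08
tool_pos: [0.6285, 0.0235, 0.2238]
tool_rot: [-2.21, -2.229, 0.004]
contact_force: [0.2, -0.3, -0.8]
opening: 0.0856
grip_force: 0.0
```

Call:
play_rows(
  series=[
    [1,[0,0,0.5],[0,0,0]],
    [1,[0,0,0.8],[0,0,0]],
    [1,[0,0,0.8],[0,0,0]],
    [1,[0,0,0.5],[0,0,0]],
    [1,[0,0,0],[0,0,0]],
    [1,[0,0,0],[0,0,0]],
  ],
)

```text
t: 27.82
tool_pos: [0.6285, 0.0256, 0.0967]
tool_rot: [2.21, 2.232, 0.0]
contact_force: [0.5, 0.2, 0.5]
opening: 0.0852
grip_force: 0.0
```

```bash
python3 go.py .6312 .0229 .016
```

```text
t 27.82 pos [0.6285 0.0256 0.0967] x-dir 1.5809 tilt [ 0. -0.] open 0.0852 grip 0.0
shift units [-0.05  0.05  1.61] maxrows 1.6
```

Call:
play_rows(
  series=[
    [1,[-0.05,0.05,0.3],[0,0,0]],
    [1,[0,0,0.4],[0,0,0]],
    [1,[0,0,0.4],[0,0,0]],
    [1,[0,0,0.25],[0,0,0]],
    [1,[0,0,0.15],[0,0,0]],
    [1,[0,0,0.08],[0,0,0]],
    [1,[0,0,0.02],[0,0,0]],
    [1,[0,0,0],[0,0,0]],
  ],
)

```text
t: 28.82
tool_pos: [0.6313, 0.0231, 0.0169]
tool_rot: [2.21, 2.232, 0.001]
contact_force: [0.4, -0.6, -0.2]
opening: 0.0854
grip_force: 0.0
```

```bash
python3 go.py .631 .0229 .016
```

```text
t 28.82 pos [0.6313 0.0231 0.0169] x-dir 1.5809 tilt [ 0.001 -0.   ] open 0.0854 grip 0.0
shift units [-0.   -0.01  0.02] maxrows 0.0
```

Call:
play_rows(
  series=[
    [0.7,[0,0,0.04],[0,0,0]],
    [0.5,[0,0,0],[0,0,0]],
    [0.5,[0,0,0],[0,0,0]],
    [0.4,[0,0,0],[0,0,0]],
    [0.3,[0,0,0],[0,0,0]],
    [0.3,[0,0,0],[0,0,0]],
    [0.3,[0,0,0],[0,0,0]],
    [0.3,[0,0,0],[0,0,0]],
  ],
  force=60,
)

```text
t: 29.82
tool_pos: [0.6312, 0.0231, 0.0148]
tool_rot: [2.21, 2.232, 0.001]
contact_force: [2.4, -0.4, 4.6]
opening: 0.0492
grip_force: 66.7
```

Call:
play_rows(
  series=[
    [0.3,[0,0,-0.1],[0,0,0]],
    [0.3,[0,0,-0.3],[0,0,0]],
    [0.3,[0,0,-0.4],[0,0,0]],
    [0.3,[0,0,-0.4],[0,0,0]],
    [0.3,[0,0,-0.3],[0,0,0]],
    [0.3,[0,0,0],[0,0,0]],
  ],
)

```text
t: 30.58
tool_pos: [0.6323, 0.023, 0.092]
tool_rot: [2.208, 2.23, 0.004]
contact_force: [-0.1, -0.1, -5.3]
opening: 0.0489
grip_force: 65.9
```

```bash
python3 go.py .4925 -.292 .09; python3 -c "
from h import *
snap('side','s2.png',(120,110,340,270),3.4)"
```

```text
t 30.57 pos [0.6323 0.023  0.092 ] x-dir 1.5808 tilt [ 0.004 -0.   ] open 0.0489 grip 65.9
shift units [-6.27 -2.86  0.03] maxrows 6.3
```

View pics/s2.png

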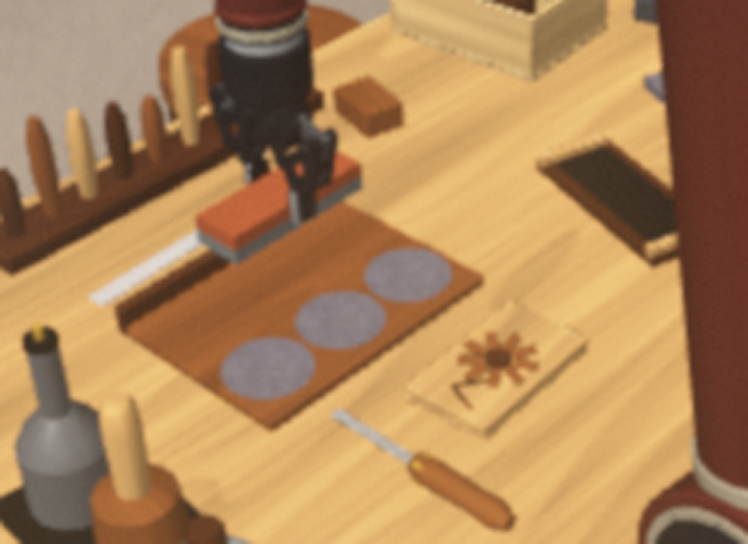

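The side view shows the stone gripped level at (280,205), with the oil can and mallet standing on the mat and the holder clear at (610,200). I carry it over.

Call:
play_rows(
  series=[
    [0.3,[-0.4,-0.2,0],[0,0,0]],
    [0.3,[-0.7,-0.35,0],[0,0,0]],
    [0.3,[-0.9,-0.4,0],[0,0,0]],
    [0.3,[-0.9,-0.4,0],[0,0,0]],
    [0.3,[-0.9,-0.4,0],[0,0,0]],
    [0.3,[-0.9,-0.4,0],[0,0,0]],
    [0.3,[-0.8,-0.4,0],[0,0,0]],
    [0.3,[-0.5,-0.2,0],[0,0,0]],
  ],
)

```text
t: 31.62
tool_pos: [0.4936, -0.2802, 0.0881]
tool_rot: [-2.211, -2.228, 0.002]
contact_force: [0.3, -0.2, -3.6]
opening: 0.0487
grip_force: 65.7
```

Call:
play_rows(
  series=[
    [0.3,[-0.2,-0.1,0],[0,0,-0.6]],
    [0.3,[0,0,0],[0,0,-1]],
    [0.3,[0,0,0],[0,0,-1]],
    [0.3,[0,0,0],[0,0,-1]],
    [0.3,[0,0,0],[0,0,-1]],
    [0.3,[0,0,0],[0,0,-1]],
    [0.3,[0,0,0],[0,0,-1]],
    [0.3,[0,0,0],[0,0,-1]],
  ],
)

```text
t: 32.62
tool_pos: [0.4897, -0.2884, 0.0879]
tool_rot: [-0.77, -3.043, -0.001]
contact_force: [-0.2, 0.4, -4.4]
opening: 0.0491
grip_force: 65.6
```

Call:
play_rows(
  series=[
    [0.3,[0,0,0],[0,0,-1]],
    [0.3,[0,0,0],[0,0,-0.6]],
    [0.3,[0,0,0],[0,0,0]],
    [0.3,[0,0,0],[0,0,0]],
    [0.3,[0,0,0],[0,0,0]],
  ],
)

```text
t: 33.25
tool_pos: [0.4911, -0.2884, 0.0891]
tool_rot: [-0.434, -3.111, -0.0]
contact_force: [-0.4, -1.0, -4.9]
opening: 0.0486
grip_force: 65.7
```

```bash
python3 go.py .4925 -.292 .0155
```

```text
t 33.25 pos [ 0.4911 -0.2884  0.0891] x-dir 2.8645 tilt [-0.  0.] open 0.0486 grip 65.7
shift units [-0.05 -0.06  1.47] maxrows 1.5
```

Call:
play_rows(
  series=[
    [0.3,[-0.05,-0.06,0.3],[0,0,0]],
    [0.3,[0,0,0.4],[0,0,0]],
    [0.3,[0,0,0.35],[0,0,0]],
    [0.3,[0,0,0.2],[0,0,0]],
    [0.3,[0,0,0.1],[0,0,0]],
    [0.3,[0,0,0.07],[0,0,0]],
    [0.3,[0,0,0.02],[0,0,0]],
    [0.3,[0,0,0],[0,0,0]],
  ],
)

```text
t: 34.25
tool_pos: [0.4933, -0.2921, 0.0178]
tool_rot: [0.432, 3.111, -0.001]
contact_force: [0.0, -0.2, -4.5]
opening: 0.0488
grip_force: 65.7
```

```bash
python3 go.py .4925 -.292 .0148; python3 -c "
from h import *
snap('top','h1.png',(320,120,440,240),5)
snap('side','h2.png',(270,110,370,200),6)"
```

```text
t 34.25 pos [ 0.4933 -0.2921  0.0178] x-dir 2.8654 tilt [ 0.001 -0.001] open 0.0488 grip 65.7
shift units [ 0.02 -0.    0.06] maxrows 0.1
```

View pics/h1.png

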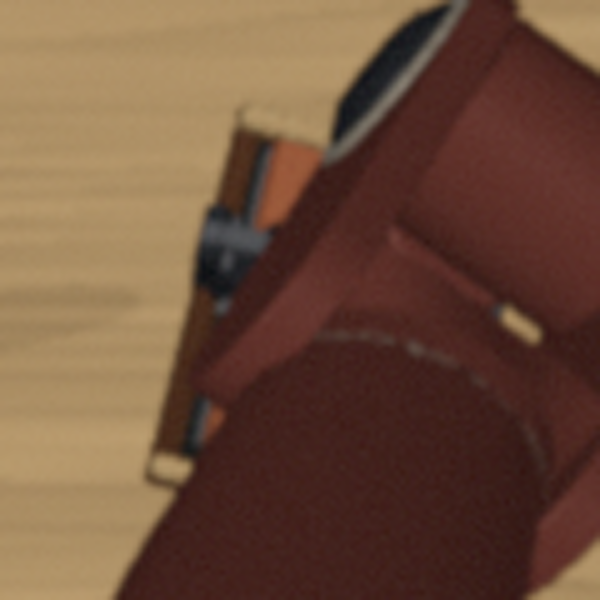

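The stone lies parallel inside the holder, its far end at (290,145) near the far cleat and its near end at (200,440). I lower the last millimetres and release; it gets checked once the arm is clear.

Call:
play_rows(
  series=[
    [0.3,[0.02,0,0.03],[0,0,0]],
    [0.3,[0,0,0.02],[0,0,0]],
    [0.3,[0,0,0.01],[0,0,0]],
    [0.3,[0,0,0],[0,0,0]],
    [0.3,[0,0,0],[0,0,0]],
  ],
)

```text
t: 34.98
tool_pos: [0.4921, -0.2917, 0.0148]
tool_rot: [-0.432, -3.112, 0.0]
contact_force: [-3.1, 1.4, 2.4]
opening: 0.0487
grip_force: 66.5
```

Call:
play_rows(
  series=[
    [0.8,[0,0,0],[0,0,0]],
    [0.8,[0,0,0],[0,0,0]],
    [0.8,[0,0,0],[0,0,0]],
    [0.8,[0,0,-0.2],[0,0,0]],
    [0.8,[0,0,-0.5],[0,0,0]],
    [0.8,[0,0,-0.8],[0,0,0]],
    [0.8,[0,0,-0.9],[0,0,0.6]],
    [0.8,[0,0,-0.9],[0,0,1]],
  ],
)

```text
t: 35.98
tool_pos: [0.492, -0.2916, 0.1815]
tool_rot: [0.783, 3.041, -0.001]
contact_force: [0.5, -0.3, -0.2]
opening: 0.0682
grip_force: 0.0
```

Call:
play_rows(
  series=[
    [0.8,[0,0,-0.9],[0,0,1]],
    [0.8,[0,0,0],[0,0,1]],
    [0.8,[0,0,0],[0,0,1]],
    [0.8,[0,0,0],[0,0,1]],
    [0.8,[0,0,0],[0,0,1]],
    [0.8,[0,0,0],[0,0,1]],
    [0.8,[0,0,0],[0,0,1]],
    [0.8,[0,0,0],[0,0,0.6]],
  ],
)

```text
t: 36.98
tool_pos: [0.4921, -0.2917, 0.2252]
tool_rot: [2.213, 2.228, 0.0]
contact_force: [0.2, 0.1, -0.1]
opening: 0.0684
grip_force: 0.0
```

```bash
python3 go.py .3654 .3281 .18
```

```text
t 36.98 pos [ 0.4921 -0.2917  0.2252] x-dir 1.5778 tilt [ 0.001 -0.001] open 0.0684 grip 0.0
shift units [12.41 -2.45  0.89] maxrows 12.4
```

Call:
play_rows(
  series=[
    [0.8,[0.5,-0.2,0],[0,0,0]],
    [0.8,[0.9,-0.2,0],[0,0,0]],
    [0.8,[0.9,-0.2,0],[0,0,0]],
    [0.8,[0.9,-0.2,0],[0,0,0]],
    [0.8,[0.9,-0.2,0],[0,0,0]],
    [0.8,[0.9,-0.2,0],[0,0,0]],
    [0.8,[0.9,-0.2,0],[0,0,0]],
    [0.8,[0.9,-0.2,0],[0,0,0]],
  ],
)

```text
t: 37.98
tool_pos: [0.4082, 0.0489, 0.2252]
tool_rot: [2.21, 2.231, 0.002]
contact_force: [0.8, 1.6, 0.0]
opening: 0.0682
grip_force: 0.0
```

Call:
play_rows(
  series=[
    [0.8,[0.9,-0.2,0],[0,0,0]],
    [0.8,[0.9,-0.2,0],[0,0,0]],
    [0.8,[0.9,-0.2,0],[0,0,0]],
    [0.8,[0.9,-0.2,0],[0,0,0]],
    [0.8,[0.9,0,0],[0,0,0]],
    [0.8,[0.9,0,0],[0,0,0]],
    [0.8,[0.2,0,0],[0,0,0]],
    [0.8,[0,0,0],[0,0,0]],
  ],
)

```text
t: 38.98
tool_pos: [0.3657, 0.3271, 0.2246]
tool_rot: [2.209, 2.233, -0.0]
contact_force: [0.4, 1.1, -0.8]
opening: 0.0682
grip_force: 0.0
```

```bash
python3 go.py .3654 .3281 .0869; python3 - <<'E'
from h import *
d=imaging.get_image("top")["color"]
a=cv2.resize(d[135:235,340:410],None,fx=5,fy=5,interpolation=cv2.INTER_CUBIC)
b=cv2.resize(d[120:270,80:170],None,fx=3.3,fy=3.3,interpolation=cv2.INTER_CUBIC)
c=np.zeros((500,660,3),np.uint8);c[:,:350]=a;c[:b.shape[0],355:355+b.shape[1]]=b
cv2.imwrite("pics/v1.png",c)
E
```

```text
t 38.98 pos [0.3657 0.3271 0.2246] x-dir 1.5817 tilt [ 0. -0.] open 0.0682 grip 0.0
shift units [ 0.02 -0.01  2.75] maxrows 2.8
```

View pics/v1.png

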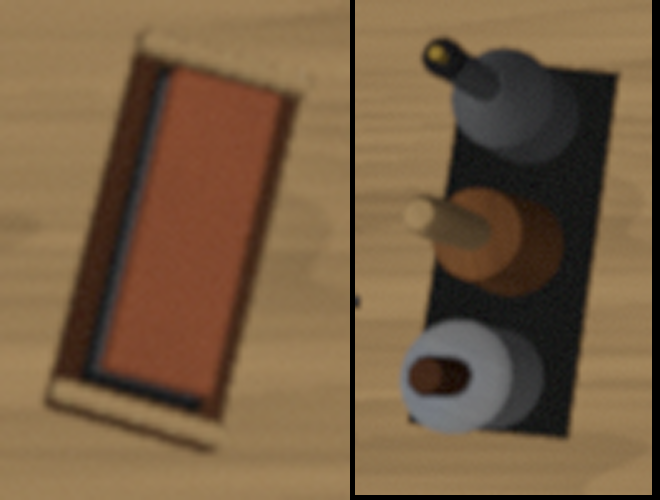

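The three things stand on the mat. The stone is in the holder, top face corners (177,66), (285,97), (212,398), (102,370), so I work out its offset.

```bash
python3 - <<'E'
from fit import *
import pickle
d=pickle.load(open("top0.pkl","rb"))
h=lambda U,V:(340+(U+.5)/5-.5,135+(V+.5)/5-.5)
a,b,z=.075,.025,.04
s=fit(d,[(a,b,z),(a,-b,z),(-a,-b,z),(-a,b,z)],[h(177,66),h(285,97),h(212,398),h(102,370)],[.5,-.3,-.2])
print(s)
q=fit(d,[(.085,.042,.02),(.085,-.042,.02),(-.085,.042,.02),(-.085,-.042,.02)],[h(139,58),h(303,97),h(53,376),h(226,421)],[.5,-.3,-.2]);print(q)
# direct px estimate of long edges mid at z=.012
L=ray(d,*h(97,216),.012);Rr=ray(d,*h(264,258),.012);print(L,Rr,(L+Rr)/2,np.linalg.norm(L-Rr))
E
```

```text
(array([ 0.49135818, -0.29224659, -0.27525024]), np.float64(0.5944170390178558), [[0.6, 0.8], [-0.8, 0.1], [-0.6, -0.3], [0.8, -0.5]])
(array([ 0.49232968, -0.29182617, -0.27774317]), np.float64(0.79432627021486), [[-0.1, -1.6], [0.2, -0.3], [0.3, 0.6], [-0.4, 1.2]])
[ 0.50348226 -0.25354611  0.012     ] [ 0.48259463 -0.33480666  0.012     ] [ 0.49303845 -0.29417638  0.012     ] 0.08390214896106143
```

Call:
play_rows(
  series=[
    [0.7,[0.02,0,0.4],[0,0,0]],
    [0.7,[0,0,0.7],[0,0,0]],
    [0.7,[0,0,0.7],[0,0,0]],
    [0.7,[0,0,0.5],[0,0,0]],
    [0.7,[0,0,0.3],[0,0,0]],
    [0.7,[0,0,0.15],[0,0,0]],
    [0.7,[0,0,0],[0,0,0]],
    [0.7,[0,0,0],[0,0,0]],
  ],
)

```text
t: 40.02
tool_pos: [0.3665, 0.3286, 0.0879]
tool_rot: [2.21, 2.232, 0.003]
contact_force: [-0.2, 0.2, 0.5]
opening: 0.0598
grip_force: 0.0
```

Call:
play_rows(
  series=[
    [0.4,[0,0,0],[0,0,0]],
    [0.2,[0,0,0],[0,0,0]],
    [0.1,[0,0,0],[0,0,0]],
    [0,[0,0,0],[0,0,0]],
    [0,[0,0,0],[0,0,0]],
    [0,[0,0,0],[0,0,0]],
    [0,[0,0,0],[0,0,0]],
  ],
  force=40,
)

```text
t: 40.9
tool_pos: [0.366, 0.3285, 0.0875]
tool_rot: [-2.21, -2.232, -0.001]
contact_force: [-1.9, -0.3, 6.1]
opening: 0.0269
grip_force: 39.5
```

```bash
python3 go.py .5613 -.0566 .15
```

```text
t 40.9 pos [0.366  0.3285 0.0875] x-dir 1.5809 tilt [0.    0.001] open 0.0269 grip 39.5
shift units [-7.74  3.83 -1.25] maxrows 7.7
```

The stone sits within about 2 mm and 0.01 rad of centre. I carry the pot back.

Call:
play_rows(
  series=[
    [0,[0,0,-0.2],[0,0,0]],
    [0,[0,0,-0.4],[0,0,0]],
    [0,[0,0,-0.5],[0,0,0]],
    [0,[-0.2,0,-0.1],[0,0,0]],
    [0,[-0.5,0,0],[0,0,0]],
    [0,[-0.7,0,0],[0,0,0]],
    [0,[-0.8,0,0],[0,0,0]],
    [0,[-0.8,0.1,0],[0,0,0]],
  ],
)

```text
t: 41.9
tool_pos: [0.3711, 0.1763, 0.1451]
tool_rot: [-2.209, -2.233, 0.004]
contact_force: [1.6, 0.7, -3.4]
opening: 0.0267
grip_force: 39.9
```

Call:
play_rows(
  series=[
    [0,[-0.8,0.3,0],[0,0,0]],
    [0,[-0.8,0.5,0],[0,0,0]],
    [0,[-0.8,0.6,0],[0,0,0]],
    [0,[-0.8,0.7,0],[0,0,0]],
    [0,[-0.7,0.7,0],[0,0,0]],
    [0,[-0.5,0.6,0],[0,0,0]],
    [0,[-0.3,0.3,0],[0,0,0]],
    [0,[0,0,0],[0,0,0]],
  ],
)

```text
t: 42.9
tool_pos: [0.5591, -0.0562, 0.1452]
tool_rot: [-2.211, -2.229, 0.003]
contact_force: [1.2, 0.3, -3.6]
opening: 0.0271
grip_force: 40.3
```

Call:
play_rows(
  series=[
    [0,[0,0,0],[0,0,0]],
    [0,[0,0,0],[0,0,0]],
  ],
)

```text
t: 43.15
tool_pos: [0.5587, -0.0543, 0.1463]
tool_rot: [-2.209, -2.233, 0.001]
contact_force: [-0.8, -0.5, -3.0]
opening: 0.0267
grip_force: 40.3
```

```bash
python3 go.py .5613 -.0566 .0968
```

```text
t 43.15 pos [ 0.5587 -0.0543  0.1463] x-dir 1.5815 tilt [-0.001  0.   ] open 0.0267 grip 40.3
shift units [-0.05  0.05  0.99] maxrows 1.0
```

Call:
play_rows(
  series=[
    [0,[-0.05,0.05,0.2],[0,0,0]],
    [0,[0,0,0.3],[0,0,0]],
    [0,[0,0,0.25],[0,0,0]],
    [0,[0,0,0.1],[0,0,0]],
    [0,[0,0,0.07],[0,0,0]],
    [0,[0,0,0.03],[0,0,0]],
    [0,[0,0,0.02],[0,0,0]],
    [0,[0,0,0],[0,0,0]],
  ],
)

```text
t: 44.15
tool_pos: [0.5624, -0.0574, 0.0986]
tool_rot: [2.21, 2.232, 0.0]
contact_force: [-0.3, -0.4, -3.1]
opening: 0.027
grip_force: 40.3
```

Call:
play_rows(
  series=[
    [0,[0,0,0.01],[0,0,0]],
    [0,[0,0,0],[0,0,0]],
    [0,[0,0,0],[0,0,0]],
  ],
)

```text
t: 44.52
tool_pos: [0.5622, -0.0574, 0.0979]
tool_rot: [2.21, 2.232, 0.0]
contact_force: [-0.5, -0.2, -2.6]
opening: 0.0267
grip_force: 40.3
```

Call:
play_rows(
  series=[
    [0,[0,0,0.02],[0,0,0]],
    [0,[0,0,0.02],[0,0,0]],
    [0,[0,0,0],[0,0,0]],
    [0,[0,0,0],[0,0,0]],
  ],
)

```text
t: 45.02
tool_pos: [0.5623, -0.0575, 0.0966]
tool_rot: [2.21, 2.232, -0.0]
contact_force: [-3.0, 0.9, 4.1]
opening: 0.0266
grip_force: 41.2
```

Call:
play_rows(
  series=[
    [0.5,[0,0,0],[0,0,0]],
    [0.6,[0,0,0],[0,0,0]],
    [0.6,[0,0,-0.1],[0,0,0]],
    [0.6,[0,0,-0.4],[0,0,0]],
    [0.6,[0,0,-0.7],[0,0,0]],
    [0.6,[0,0,-0.8],[0,0,0]],
    [0.8,[0,0,-0.7],[0,0,0]],
    [0.8,[0.4,-0.1,0],[0,0,0]],
  ],
)

```text
t: 46.02
tool_pos: [0.5595, -0.0382, 0.2369]
tool_rot: [2.206, 2.225, 0.008]
contact_force: [1.0, -0.4, -0.2]
opening: 0.0687
grip_force: 0.0
```

Call:
play_rows(
  series=[
    [0.8,[0.9,-0.3,0],[0,0,0]],
    [0.8,[0.9,-0.3,0],[0,0,0]],
    [0.8,[0.9,-0.3,0],[0,0,0]],
    [0.8,[0.9,-0.3,0],[0,0,0]],
    [0.8,[0.9,-0.2,0],[0,0,0]],
    [0.8,[0.9,-0.2,0],[0,0,0]],
    [0.8,[0.9,-0.2,0],[0,0,0]],
    [0.8,[0.7,0,0],[0,0,0]],
  ],
)

```text
t: 47.02
tool_pos: [0.4617, 0.3137, 0.2305]
tool_rot: [-2.208, -2.234, 0.001]
contact_force: [-0.6, -1.2, -0.2]
opening: 0.0684
grip_force: 0.0
```

Call:
play_rows(
  series=[
    [0.8,[0.1,0,0],[0,0,0]],
    [0.8,[0,0,0],[0,0,0]],
    [0.8,[0,0,0],[0,0,0]],
  ],
)

```text
t: 47.4
tool_pos: [0.4634, 0.3157, 0.2307]
tool_rot: [2.211, 2.231, -0.001]
contact_force: [-0.3, -0.4, -0.2]
opening: 0.0685
grip_force: 0.0
```

```bash
python3 go.py .4651 .3187 .1133
```

```text
t 47.4 pos [0.4634 0.3157 0.2307] x-dir 1.5797 tilt [-0. -0.] open 0.0685 grip 0.0
shift units [0.06 0.03 2.35] maxrows 2.3
```

Call:
play_rows(
  series=[
    [0.7,[0.05,0.03,0.4],[0,0,0]],
    [0.7,[0,0,0.6],[0,0,0]],
    [0.7,[0,0,0.6],[0,0,0]],
    [0.7,[0,0,0.4],[0,0,0]],
    [0.7,[0,0,0.2],[0,0,0]],
    [0.7,[0,0,0.13],[0,0,0]],
    [0.7,[0,0,0],[0,0,0]],
    [0.7,[0,0,0],[0,0,0]],
  ],
)

```text
t: 48.4
tool_pos: [0.4656, 0.3195, 0.1154]
tool_rot: [2.21, 2.232, 0.003]
contact_force: [0.3, 0.2, -0.7]
opening: 0.06
grip_force: 0.0
```

Call:
play_rows(
  series=[
    [0.4,[0,0,0],[0,0,0]],
    [0.2,[0,0,0],[0,0,0]],
    [0.1,[0,0,0],[0,0,0]],
    [0,[0,0,0],[0,0,0]],
    [0,[0,0,0],[0,0,0]],
    [0,[0,0,0],[0,0,0]],
    [0,[0,0,0],[0,0,0]],
  ],
)

```text
t: 49.28
tool_pos: [0.4649, 0.3194, 0.115]
tool_rot: [-2.21, -2.232, -0.0]
contact_force: [-3.2, -0.1, 5.0]
opening: 0.0277
grip_force: 39.6
```

```bash
python3 go.py .5598 .0293 .17
```

```text
t 49.27 pos [0.4649 0.3194 0.115 ] x-dir 1.5809 tilt [-0.  0.] open 0.0277 grip 39.6
shift units [-5.82  1.84 -1.1 ] maxrows 5.8
```

Call:
play_rows(
  series=[
    [0,[0,0,-0.2],[0,0,0]],
    [0,[0,0,-0.4],[0,0,0]],
    [0,[0,0,-0.5],[0,0,0]],
    [0,[-0.2,0,0],[0,0,0]],
    [0,[-0.5,0,0],[0,0,0]],
    [0,[-0.7,0,0],[0,0,0]],
    [0,[-0.8,0.2,0],[0,0,0]],
    [0,[-0.8,0.4,0],[0,0,0]],
  ],
)

```text
t: 50.28
tool_pos: [0.4954, 0.1677, 0.168]
tool_rot: [-2.209, -2.233, 0.002]
contact_force: [1.3, 0.2, -4.4]
opening: 0.0276
grip_force: 40.0
```

Call:
play_rows(
  series=[
    [0,[-0.8,0.4,0],[0,0,0]],
    [0,[-0.8,0.4,0],[0,0,0]],
    [0,[-0.6,0.3,0],[0,0,0]],
    [0,[-0.4,0.14,0],[0,0,0]],
    [0,[-0.2,0,0],[0,0,0]],
    [0,[0,0,0],[0,0,0]],
    [0,[0,0,0],[0,0,0]],
    [0,[0,0,0],[0,0,0]],
  ],
)

```text
t: 51.28
tool_pos: [0.5595, 0.031, 0.1693]
tool_rot: [-2.209, -2.234, -0.0]
contact_force: [-0.2, 0.4, -5.4]
opening: 0.0277
grip_force: 40.1
```

```bash
python3 go.py .5598 .0298 .1245
```

```text
t 51.27 pos [0.5595 0.031  0.1693] x-dir 1.5821 tilt [0. 0.] open 0.0277 grip 40.1
shift units [-0.02  0.01  0.9 ] maxrows 0.9
```

Call:
play_rows(
  series=[
    [0,[-0.02,0.01,0.2],[0,0,0]],
    [0,[0,0,0.3],[0,0,0]],
    [0,[0,0,0.2],[0,0,0]],
    [0,[0,0,0.1],[0,0,0]],
    [0,[0,0,0.05],[0,0,0]],
    [0,[0,0,0.02],[0,0,0]],
    [0,[0,0,0],[0,0,0]],
    [0,[0,0,0],[0,0,0]],
  ],
)

```text
t: 52.28
tool_pos: [0.5606, 0.0291, 0.1263]
tool_rot: [2.21, 2.232, 0.001]
contact_force: [0.4, 0.7, -4.4]
opening: 0.0277
grip_force: 40.1
```

Call:
play_rows(
  series=[
    [0,[0,0,0.02],[0,0,0]],
    [0,[0,0,0.01],[0,0,0]],
    [0,[0,0,0],[0,0,0]],
  ],
)

```text
t: 52.65
tool_pos: [0.5602, 0.0291, 0.1242]
tool_rot: [-2.21, -2.232, 0.0]
contact_force: [0.2, 0.2, -5.2]
opening: 0.0273
grip_force: 40.1
```

Call:
play_rows(
  series=[
    [0,[0,0,0.02],[0,0,0]],
    [0,[0,0,0],[0,0,0]],
    [0,[0,0,0],[0,0,0]],
  ],
)

```text
t: 53.02
tool_pos: [0.5605, 0.029, 0.124]
tool_rot: [2.21, 2.232, 0.0]
contact_force: [-1.2, -0.5, 1.7]
opening: 0.0278
grip_force: 41.0
```

Next: release, rise, and go to the oil can at (0.5651, 0.3086).

Call:
play_rows(
  series=[
    [0.5,[0,0,0],[0,0,0]],
    [0.6,[0,0,0],[0,0,0]],
    [0.6,[0,0,-0.1],[0,0,0]],
    [0.6,[0,0,-0.3],[0,0,0]],
    [0.6,[0,0,-0.5],[0,0,0]],
    [0.6,[0,0,-0.7],[0,0,0]],
    [0.8,[0,0,-0.6],[0,0,0]],
    [0.8,[0.3,0,0],[0,0,0]],
  ],
)

```text
t: 54.02
tool_pos: [0.5623, 0.0438, 0.2382]
tool_rot: [2.208, 2.227, 0.009]
contact_force: [0.3, -0.4, 0.1]
opening: 0.0684
grip_force: 0.0
```

Call:
play_rows(
  series=[
    [0.8,[0.8,0,0],[0,0,0]],
    [0.8,[0.9,0,0],[0,0,0]],
    [0.8,[0.9,0,0],[0,0,0]],
    [0.8,[0.9,0.1,0],[0,0,0]],
    [0.8,[0.9,0.1,0],[0,0,0]],
    [0.8,[0.7,0,0],[0,0,0]],
    [0.8,[0.2,0,0],[0,0,0]],
    [0.8,[0,0,0],[0,0,0]],
  ],
)

```text
t: 55.02
tool_pos: [0.567, 0.3094, 0.2326]
tool_rot: [-2.209, -2.234, 0.002]
contact_force: [-0.0, -0.8, -0.0]
opening: 0.0682
grip_force: 0.0
```

```bash
python3 go.py .5651 .3086 .1148
```

```text
t 55.02 pos [0.567  0.3094 0.2326] x-dir 1.5818 tilt [-0.001 -0.001] open 0.0682 grip 0.0
shift units [-0.01 -0.03  2.36] maxrows 2.4
```

Call:
play_rows(
  series=[
    [0.7,[0,-0.04,0.4],[0,0,0]],
    [0.7,[0,0,0.6],[0,0,0]],
    [0.7,[0,0,0.6],[0,0,0]],
    [0.7,[0,0,0.4],[0,0,0]],
    [0.7,[0,0,0.2],[0,0,0]],
    [0.7,[0,0,0.15],[0,0,0]],
    [0.7,[0,0,0],[0,0,0]],
    [0.7,[0,0,0],[0,0,0]],
  ],
)

```text
t: 56.02
tool_pos: [0.5662, 0.3095, 0.117]
tool_rot: [2.21, 2.232, 0.003]
contact_force: [-0.2, -0.3, 0.1]
opening: 0.0598
grip_force: 0.0
```

Call:
play_rows(
  series=[
    [0.4,[0,0,0],[0,0,0]],
    [0.2,[0,0,0],[0,0,0]],
    [0.1,[0,0,0],[0,0,0]],
    [0,[0,0,0],[0,0,0]],
    [0,[0,0,0],[0,0,0]],
    [0,[0,0,0],[0,0,0]],
    [0,[0,0,0],[0,0,0]],
  ],
)

```text
t: 56.9
tool_pos: [0.5657, 0.3093, 0.1162]
tool_rot: [2.21, 2.232, 0.001]
contact_force: [-0.1, 1.0, 3.2]
opening: 0.0232
grip_force: 39.7
```

```bash
python3 go.py .5594 .1134 .17
```

```text
t 56.9 pos [0.5657 0.3093 0.1162] x-dir 1.5809 tilt [0.001 0.   ] open 0.0232 grip 39.7
shift units [-3.92 -0.16 -1.08] maxrows 3.9
```

Call:
play_rows(
  series=[
    [0,[0,0,-0.2],[0,0,0]],
    [0,[0,0,-0.4],[0,0,0]],
    [0,[0,0,-0.5],[0,0,0]],
    [0,[-0.2,0,0],[0,0,0]],
    [0,[-0.5,0,0],[0,0,0]],
    [0,[-0.7,-0.05,0],[0,0,0]],
    [0,[-0.8,-0.05,0],[0,0,0]],
    [0,[-0.7,-0.05,0],[0,0,0]],
  ],
)

```text
t: 57.9
tool_pos: [0.558, 0.1609, 0.1689]
tool_rot: [-2.211, -2.23, 0.005]
contact_force: [0.8, -0.5, -3.5]
opening: 0.023
grip_force: 39.5
```

Call:
play_rows(
  series=[
    [0,[-0.5,0,0],[0,0,0]],
    [0,[-0.3,0,0],[0,0,0]],
    [0,[-0.2,0,0],[0,0,0]],
    [0,[0,0,0],[0,0,0]],
    [0,[0,0,0],[0,0,0]],
    [0,[0,0,0],[0,0,0]],
  ],
)

```text
t: 58.65
tool_pos: [0.56, 0.1148, 0.1708]
tool_rot: [-2.209, -2.234, -0.0]
contact_force: [0.9, 1.4, -2.1]
opening: 0.0231
grip_force: 39.5
```

```bash
python3 go.py .5594 .1138 .1257
```

```text
t 58.65 pos [0.56   0.1148 0.1708] x-dir 1.5819 tilt [0. 0.] open 0.0231 grip 39.5
shift units [-0.02 -0.01  0.9 ] maxrows 0.9
```

Call:
play_rows(
  series=[
    [0,[-0.02,-0.01,0.2],[0,0,0]],
    [0,[0,0,0.3],[0,0,0]],
    [0,[0,0,0.2],[0,0,0]],
    [0,[0,0,0.1],[0,0,0]],
    [0,[0,0,0.05],[0,0,0]],
    [0,[0,0,0.03],[0,0,0]],
    [0,[0,0,0],[0,0,0]],
    [0,[0,0,0],[0,0,0]],
  ],
)

```text
t: 59.65
tool_pos: [0.5597, 0.1131, 0.1272]
tool_rot: [2.21, 2.232, 0.001]
contact_force: [-0.0, -0.1, -2.9]
opening: 0.0231
grip_force: 39.5
```

Call:
play_rows(
  series=[
    [0,[0,0,0.03],[0,0,0]],
    [0,[0,0,0],[0,0,0]],
    [0,[0,0,0],[0,0,0]],
  ],
)

```text
t: 60.02
tool_pos: [0.5595, 0.1131, 0.1253]
tool_rot: [-2.21, -2.233, -0.0]
contact_force: [0.6, 0.1, -2.7]
opening: 0.0229
grip_force: 39.6
```

Call:
play_rows(
  series=[
    [0,[0,0,0.02],[0,0,0]],
    [0,[0,0,0],[0,0,0]],
    [0,[0,0,0],[0,0,0]],
  ],
)

```text
t: 60.4
tool_pos: [0.5597, 0.1131, 0.1253]
tool_rot: [2.21, 2.232, 0.0]
contact_force: [-3.0, -0.9, 4.8]
opening: 0.0234
grip_force: 40.4
```

Contact. I release, rise and move clear to the mat side for a last look.

Call:
play_rows(
  series=[
    [0.5,[0,0,0],[0,0,0]],
    [0.6,[0,0,0],[0,0,0]],
    [0.6,[0,0,-0.1],[0,0,0]],
    [0.6,[0,0,-0.3],[0,0,0]],
    [0.6,[0,0,-0.6],[0,0,0]],
    [0.6,[0,0,-0.8],[0,0,0]],
    [0.6,[0,0,-0.8],[0,0,0]],
    [0.6,[0.3,-0.3,0],[0,0,0]],
  ],
)

```text
t: 61.4
tool_pos: [0.547, 0.1278, 0.2606]
tool_rot: [2.207, 2.226, 0.012]
contact_force: [0.1, 0.2, -1.0]
opening: 0.0513
grip_force: 0.0
```

Call:
play_rows(
  series=[
    [0.6,[0.8,-0.6,0],[0,0,0]],
    [0.6,[0.8,-0.6,0],[0,0,0]],
    [0.6,[0.8,-0.6,0],[0,0,0]],
    [0.6,[0.8,-0.6,0],[0,0,0]],
    [0.6,[0.8,-0.4,0],[0,0,0]],
    [0.6,[0.4,-0.2,0],[0,0,0]],
    [0.6,[0,0,0],[0,0,0]],
    [0.6,[0,0,0],[0,0,0]],
  ],
)

```text
t: 62.4
tool_pos: [0.392, 0.346, 0.2541]
tool_rot: [2.21, 2.232, -0.001]
contact_force: [0.2, 0.7, -0.1]
opening: 0.0512
grip_force: 0.0
```

```bash
python3 - <<'E'
from h import *
d=imaging.get_image("top")["color"]
cv2.imwrite("pics/fin.png",cv2.resize(d[90:270,180:410],None,fx=3.3,fy=3.3,interpolation=cv2.INTER_CUBIC))
E
```

```text
(no output)
```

View pics/fin.png

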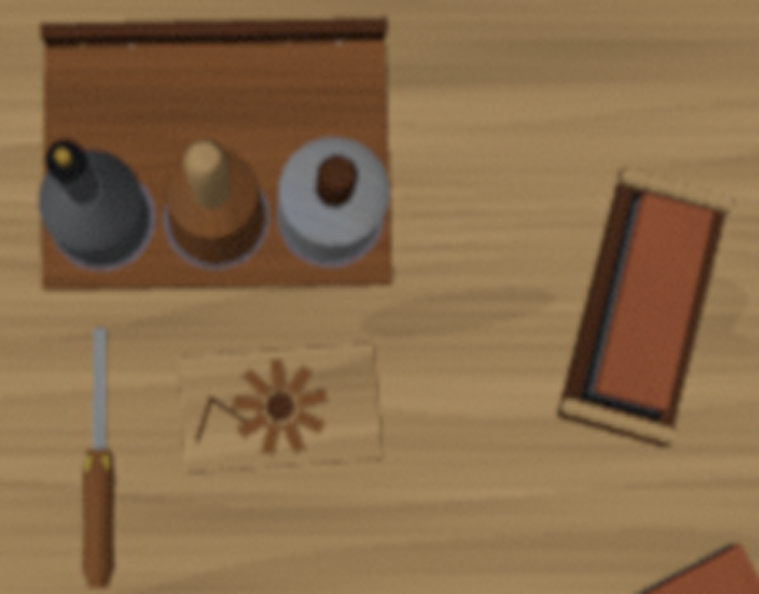

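All three stand upright on their discs: oil can spout at (62,157), mallet (205,157) and pot knob (337,178), the same spots as at the start. The stone is centred in the holder, and the carving and gouge are unmoved.

```bash
python3 -c "
from station import ctrl
print(ctrl.finish_job())"
```

```text
the job is handed in; nothing more can be done
None
```

The job is handed in at about 62 s: the whetstone lies in the holder about 2 mm off centre by my camera measurement, the mallet, pot and oil can stand back on their spots, and the carving and gouge look unmoved; no verdict was returned.

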